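# Set a paraffin block to its cutting angle with a pendulum gauge

## Robot

A 7-joint arm with a two-finger parallel gripper is mounted at the origin on a cart in front of the work surface, level with it; the furniture and walls round the work are solid. World frame = base frame: x ahead of the robot, y to its left, z up, the work surface at z = 0. Lengths are in m, angles in degrees, forces in N, time in s.
With the tool pointing down it reaches from about 0.425 to 0.825 m from the base axis. Payload 3.6 kg.
Tool frame: the origin (TCP) lies on the centre line of the jaws, within the pads' length; the fingertips stand 17 mm ahead of it and the grasp point (between the pads) lies 2 mm behind it (arm.finger_overhang is the distance from the TCP to the fingertips, in m); z points along the fingers, y is the line along which they close (so a half turn about z gives the same grasp; the last joint's range is limited). The gripper opens to 93 mm and grips with 3 to 60 N. Pads are 15 mm wide; open, the fingers measure 128 mm over their backs; the gripper's body (75 mm by 188 mm) begins 65 mm behind the grasp point.
Start: joints at [61.965, 35.231, -0.722, 81.555, 0.464, 63.22, -2.315], TCP at [0.29, -0.582, 0.236] pointing down, gripper open.
Joint ranges: [-178.69, 178.69], [-17.37, 117.87], [-77.05, 75.6], [15.02, 138.74], [-78.02, 258.01], [0.78, 113.62], [-162.83, 162.83]. Speed limits (degrees/s): [159.86, 159.86, 180, 180, 180, 180, 180].

## Interface

Orientations are given as a 3x3 rotation matrix whose columns are the frame's x, y, z axes.
In Python, from station import arm, viewer gives the robot as it stands. The module is installed in compiled form; this text tells all that it offers.
- The arm moves only by the shell command python3 -m jog 'ROWS' [FORCE]. ROWS is JSON, a list of rows, each a list of 7 numbers: the shift along the tool's x, y, z normalised to -1 to 1, where 1 is 0.02 m, then the turn, a rotation vector about the tool's x, y, z normalised to -1 to 1, where 1 is 10 degrees, then the gripper's target within -1 to 1 (fully open at 1, half-way at 0, shut at -1). In form: [[tx, ty, tz, wx, wy, wz, fingers], ...]. A call has 1 to 10 rows; each row shifts and turns the commanded pose from where the row before left it, along the tool's axes as they then stand; what a row does not reach is not made up. A row lasts 1/8 s, in which the tool goes at most 62.5 mm and 10.7 degrees, less where a joint would pass 70% of its speed; a pose out of reach is approached as far as the arm can. A call with a number of a shift or a turn outside -1 to 1 is refused whole. A call with a gripper value outside its range is refused whole. The fingers move at their own pace and stop on an object; FORCE is the grip in N (left out, the last holds). Time passes only in rows, so rows that do not move let the fingers close. It gives the time, the measured TCP pose, the force, the opening and the grip force at its end, in the units of the state.
- arm.sense(): the state, without advancing time (a new reading comes with each control period).
- viewer.camera(name): name is "scene" or "top" or "wrist"; returns (picture, depth): 420x560x3 uint8, red, green, blue; 420x560 float32, m along the optical axis (not along the pixel's ray), 0 where there is no reading.
- viewer.camera_info(name): a dict with "intrinsics" (3x3 intrinsics, pixels), "k1" (the pictures are not rectified: a ray, as slopes to the right and down, at radius r is drawn at 1 + k1 r^2 times it, then the intrinsics apply), "pose" (4x4, takes a point from camera to world coordinates). Camera axes: x right, y up, looking along -z (the intrinsics and any distortion apply to the point x, -y, -z); pixel columns grow to the right and rows downward; lengths in m; the calibration is good to about 2 mm. A picture is of the moment at which its call begins: read the wrist's pose just before it. camera_info takes no time and is no camera call; for the wrist camera it gives the pose at the moment of the call.
- arm.job_done(): hands the job in; it is judged then, once.
The state is a dict: "t": time; "joint_positions": joint angles; "dq": joint speeds; "effort": joint torques, N m; "ee_pos": TCP position; "ee_rot": TCP orientation; "force": force on the tool from outside, world axes, zero at the start; "wrist_torque": the same for the moment, N m; "grip_width": finger opening in m; "finger_force": force on a finger pad.
Only numpy, scipy, OpenCV 4.12 (cv2) and the standard library are available. Lean on these libraries where they do the work, as an engineer would, in place of code of your own. Each camera call takes 0.05 s, during which the arm holds its last target. There are 200 camera calls.

## Task

Load the paraffin block into the tilting specimen clamp and press it down between the fixed lip and the sprung jaw until it sits flat on the seat. Then take the pendulum angle gauge by its neck, set its foot flat on the middle of the wax face, and rock gauge, block and clamp over together until the hanging pointer comes to rest on the set mark (12 degrees). Finish like that, still holding the gauge steady with its foot flat on the wax, so that a colleague can lock the clamp; do not knock over the gauge or the stain jar.

Things in the scene. Friction and masses are not known exactly. Their poses are not given: they have to be found in the camera images.
- block: the paraffin block to cut: white wax slab on a plastic tissue cassette, lying wax up on the desk, 40 x 28 mm, 14 mm high to the wax face, 20 g. Origin: centre of its underside; x along the 40 mm length (wax 38 mm), z up through the wax. Best gripped across its length. The flat empty cassettes lying about (6 mm high) are not it
- seat (a point): middle of the floor of the seat on the rocking head of the specimen clamp (steel, 96 x 104 mm, fixed to the desk), 54 mm above the desk when level. x along the tilt axis, from the front lock knob towards the sprung jaw; y along the seat; z out of the seat, tilting with the head. The block goes here, middle over this point, length along y; its wax face then stands proud at z = 14 mm
- jaw (a point): middle of the lower edge of the sprung jaw's face at rest, 12.5 mm to +x of seat. Upright for 4 mm, it then opens at 30 degrees from upright to 11 mm up. Facing it, at x = -14 mm of seat, a fixed lip of the same shape. The block rests crooked between them until pressed flat on its middle (5 to 20 N, a second push if still crooked), the jaw giving 1.5 mm. End stops 3 mm high at y = +-22 mm
- tilt_axis (a point): point on the head's tilt axis, 14 mm straight below the seat point when the head is level, 40 mm above the desk; axes of the clamp's fixed base (x along the tilt axis, z up)
- clamp_tilt (a joint): tilt of the rocking head about the x axis of tilt_axis, rad: 0 level, positive with the seat's +y end up; free from -0.35 to 0.35; a spring (0.28 N m per rad) brings it back to level, so it must be held over. A flat thing pressed on the middle of the block's face with 5 N or more turns the head until the two lie flat together
- gauge: pendulum angle gauge standing on the desk, white dial to the robot, 116 mm high: foot 80 x 28 x 12 mm; black round dial housing, 68 mm diameter, 24 mm thick, centred 46 mm up; black neck 40 mm wide (y), 22 mm thick (x), from 80 to 116 mm up, best gripped across the 40 mm. Origin: centre of the foot's underside; dial on the -x side; y along the foot (+y at the left seen facing the dial); z up
- pointer (a joint): angle of the black hanging pointer, rad: 0 when it hangs straight to the foot, positive towards the gauge's +y side. It hangs plumb: gauge turned by -a about its own x axis (+y end down) reads +a; it swings for about a second after a movement. The set mark, a dark wedge-shaped tab on the dial's rim, is at +0.209 (12 degrees to the +y side); ticks every 5 degrees
- stain_jar: square glass jar with violet stain, 62 x 62 x 104 mm, a bystander; origin at the centre of its underside

How it is judged:
By the outcome, as a careful person would: the job done as asked, in the order asked, and still so for the second after the job is handed in, while the arm keeps its last pose, push and grip.
It also fails if it takes over 72 s, if anything falls off the work surface, if the arm or the gripper's body presses on something with over 40 N, if the wrist force passes 120 N, or if a joint passes its speed limit or range.

## Working session

There is one attempt and no reset: what is moved stays moved. The work goes in short steps, Python scripts to look and compute and a shell command to move; the robot and the scene stay as the last step left them, time stands still between calls to the robot, and variables do not carry over. Pictures are saved under pics/ and viewed, at most 10 in all, crops included, and the job is handed in when it is done.

```bash
mkdir -p pics; cat > h.py <<'E'
import numpy as np, cv2
from station import arm, viewer
def info(n):
    c=viewer.camera_info(n); return np.array(c["intrinsics"]),float(c["k1"]),np.array(c["pose"])
def ray(n,u,v,c=None):
    K,k,P=c or info(n)
    d=np.array([(u-K[0,2])/K[0,0],(v-K[1,2])/K[1,1]]); s=d.copy()
    for _ in range(20): s=d/(1+k*(s@s))
    return P[:3,3],P[:3,:3]@np.array([s[0],-s[1],-1.])
def onplane(n,u,v,z,c=None):
    o,r=ray(n,u,v,c); return o+r*(z-o[2])/r[2]
def cloud(n,depth,c=None):
    K,k,P=c or info(n); h,w=depth.shape
    v,u=np.mgrid[:h,:w]; d=np.stack([(u-K[0,2])/K[0,0],(v-K[1,2])/K[1,1]],-1); s=d.copy()
    for _ in range(20): s=d/(1+k*(s**2).sum(-1,keepdims=True))
    p=np.stack([s[...,0],-s[...,1],-np.ones((h,w))],-1)*depth[...,None]
    return p@P[:3,:3].T+P[:3,3]
def proj(n,p,c=None):
    K,k,P=c or info(n); q=P[:3,:3].T@(np.array(p)-P[:3,3]); s=np.array([q[0],-q[1]])/-q[2]; s=s*(1+k*(s@s))
    return K[0,0]*s[0]+K[0,2],K[1,1]*s[1]+K[1,2]
def snap(n,f):
    c=info(n); im,d=viewer.camera(n); im=np.array(im); d=np.array(d)
    cv2.imwrite(f"pics/{f}.png",im[...,::-1]); np.savez(f"pics/{f}.npz",im=im,d=d,K=c[0],k=c[1],P=c[2]); return im,d,c
def load(f):
    z=np.load(f"pics/{f}.npz"); return z["im"],z["d"],(z["K"],float(z["k"]),z["P"])
E
python3 - <<'E'
from h import *
a=snap("scene","s0");b=snap("top","t0")
cv2.imwrite("pics/both.png",np.hstack([cv2.resize(x[0][...,::-1],(560,420)) for x in (a,b)])[:, :])
for x in (a,b): print(x[2][2].round(3),x[2][0].round(1),x[2][1])
s=arm.sense();print(s["ee_pos"],s["ee_rot"],s["force"],s["grip_width"],s["t"])
E
```

```text
[[-0.912  0.274 -0.306  0.31 ]
 [-0.411 -0.596  0.69   0.925]
 [ 0.007  0.755  0.656  0.609]
 [ 0.     0.     0.     1.   ]] [[414.5   0.  285.1]
 [  0.  414.5 206.5]
 [  0.    0.    1. ]] -0.014561550340576438
[[ 0.027  0.965 -0.26   0.376]
 [-1.     0.026 -0.009  0.331]
 [-0.002  0.26   0.966  0.879]
 [ 0.     0.     0.     1.   ]] [[394.8   0.  280.6]
 [  0.  394.8 208.8]
 [  0.    0.    1. ]] -0.020296978482823566
[ 0.28989792 -0.58103636  0.23461728] [[ 8.94794164e-01  4.46477716e-01 -1.02594327e-03]
 [ 4.46478895e-01 -8.94791826e-01  2.04578347e-03]
 [-4.60892195e-06 -2.28861712e-03 -9.99997381e-01]] [-0.28958279 -0.32069707 -0.18200013] 0.09260381773627883 0.1
```

View pics/t0.png

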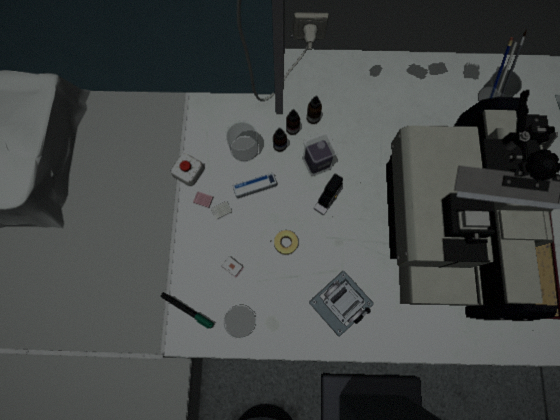

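View pics/s0.png

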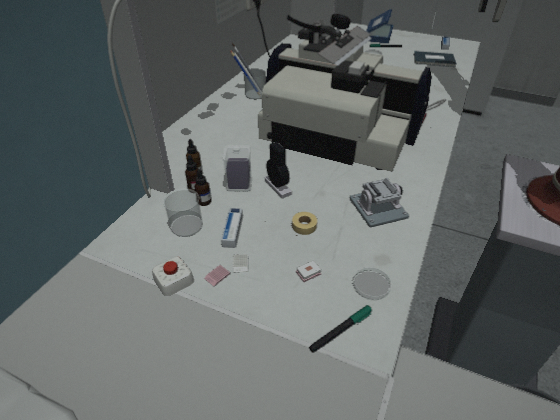

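Top view: the block is probably the white slab with a red spot at (233,266), and the clamp is at (342,302). The gauge is at (328,193), the jar at (320,155), and the flat cassettes at (203,200) and (221,209). Next I'll enlarge those areas and measure.

```bash
python3 - <<'E'
from h import *
im,d,c=load("t0"); X=cloud("top",d,c)
def crop(u0,v0,w,h,s): return cv2.resize(im[v0:v0+h,u0:u0+w],None,fx=s,fy=s,interpolation=cv2.INTER_CUBIC)
a=crop(300,262,80,80,5);b=crop(300,165,80,60,5);e=crop(213,246,40,40,5)
o=np.zeros((600,800,3),np.uint8); o[:400,:400]=a;o[:300,400:]=b;o[300:500,400:600]=e;o[300:500,600:]=crop(195,188,40,40,5)
cv2.imwrite("pics/c1.png",np.clip(o[...,::-1].astype(float)*1.5,0,255).astype(np.uint8))
def blob(u0,u1,v0,v1,z0,z1,n):
    m=np.zeros(d.shape,bool);m[v0:v1,u0:u1]=1
    m&=(X[...,2]>z0)&(X[...,2]<z1)&(d>0)
    p=X[m][:,:2].astype(np.float32); r=cv2.minAreaRect(p*1000); print(n,len(p),r,X[m][:,2].min(),np.median(X[m][:,2]),X[m][:,2].max())
blob(213,253,246,286,.008,.03,"block");blob(190,213,188,212,.003,.03,"pink");blob(211,235,198,220,.003,.03,"white")
blob(305,350,170,222,.005,.015,"gfoot");blob(305,350,165,222,.09,.13,"gneck")
blob(300,345,130,180,.08,.12,"jar");blob(300,380,262,345,.003,.2,"clamp");blob(300,380,262,345,.045,.2,"clamptop")
print("desk",np.median(X[225:235,220:260,2]))
E
```

```text
block 216 ((477.9158935546875, 443.60821533203125), (38.3641242980957, 26.88507843017578), 54.09701156616211) 0.009279275164003287 0.013385987399663068 0.017168466861825937
pink 174 ((629.6699829101562, 516.1598510742188), (48.52433395385742, 28.710241317749023), 73.36634063720703) 0.0030000488942882875 0.005181113637088175 0.008799699861103183
white 182 ((614.2011108398438, 478.7363586425781), (49.64261245727539, 37.58930206298828), 24.492155075073242) 0.003060319286842139 0.004997421849878725 0.009891435713556662
gfoot 128 ((661.345947265625, 253.3081817626953), (98.43035125732422, 82.35747528076172), 46.73895263671875) 0.005017683507081316 0.010603350442109971 0.014986706378481651
gneck 242 ((640.7430419921875, 231.77755737304688), (22.680095672607422, 39.945762634277344), 55.902137756347656) 0.0902222418763774 0.11436414551356644 0.12046285205823459
jar 769 ((703.2531127929688, 242.97744750976562), (122.7995834350586, 60.18782424926758), 26.420337677001953) 0.0806037309416685 0.09095674634649864 0.11783355094824455
clamp 2285 ((414.05877685546875, 206.33071899414062), (163.62020874023438, 161.78311157226562), 7.357965469360352) 0.003076684212502845 0.04371463379607421 0.06625658948041757
clamptop 1133 ((403.3883056640625, 202.0829620361328), (90.02416229248047, 64.49552154541016), 42.31961441040039) 0.04521264187447238 0.05398062081448485 0.06625658948041757
desk -0.000855918651255505
```

View pics/c1.png

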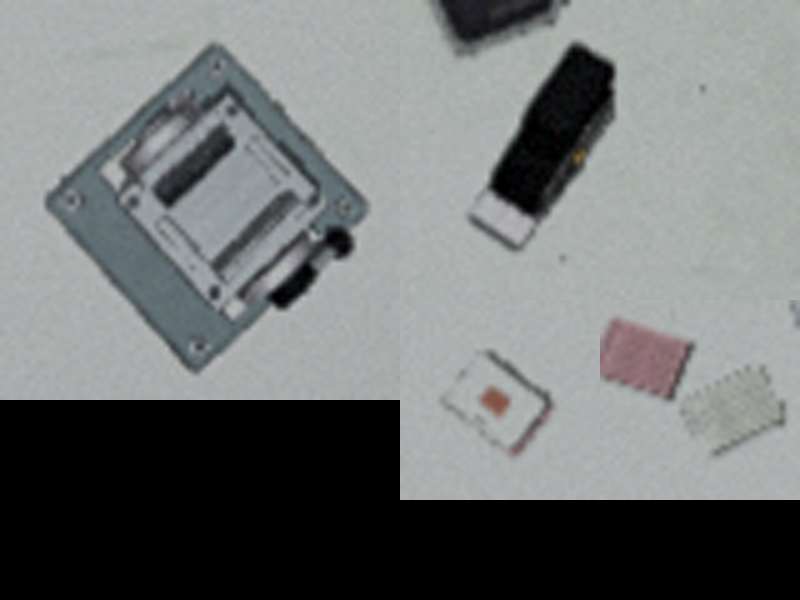

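Enlarged view: the block has a white face with a red spot. On the clamp, the knob is at the lower right, so seat x points up-left in the image, about 41° in the world. The gauge is seen from above with its dial on the lower-right side, and its +y foot end is at the lower left. I'll check obstacle heights and the jar, then move.

```bash
cat >> h.py <<'E'
def plan(p=None,yaw=None):
    s=arm.sense();R=np.array(s["ee_rot"]);e=np.array(s["ee_pos"])
    print("t",s["t"],"tcp",e.round(4),"yaw_y",np.degrees(np.arctan2(R[1,1],R[0,1])).round(2),"tilt",np.degrees(np.arccos(-R[2,2])).round(2),"F",np.round(s["force"],1),"w",round(s["grip_width"],4),"gf",s["finger_force"])
    if p is not None: print(" shift units",(R.T@(np.array(p)-e)/.02).round(2))
    if yaw is not None:
        y=np.degrees(np.arctan2(R[1,1],R[0,1])); print(" wz units",round(-((yaw-y+90)%180-90)/10,2))
E
python3 - <<'E'
from h import *
im,d,c=load("t0"); X=cloud("top",d,c)
m=(d>0)&(X[...,2]>.02)
for y0 in np.arange(-.5,.5,.1):
    for x0 in np.arange(.2,.8,.1):
        q=m&(abs(X[...,0]-x0-.05)<.05)&(abs(X[...,1]-y0-.05)<.05); print(f"{X[q][:,2].max() if q.any() else 0:.2f}",end=" ")
    print("y",y0.round(1))
for n,u,v,z in (("seat",345.2,301.5,.065),("lip",351.4,308,.065),("jaw",339,295,.065),("necktop",383.5/5+300-0,0,0)):
    if z: print(n,onplane("top",u,v,z,c).round(4))
hsv=cv2.cvtColor(im,cv2.COLOR_RGB2HSV)
mm=np.zeros(d.shape,bool);mm[130:182,295:345]=1
q=mm&(X[...,2]>.1)&(X[...,2]<.12); print("jartop",len(X[q]),X[q].min(0),X[q].max(0),cv2.minAreaRect((X[q][:,:2]*1000).astype(np.float32)))
plan((.48,.44,.25),54)
E
```

```text
0.00 0.00 0.00 0.00 0.00 0.00 0.00 y -0.5
0.00 0.00 0.00 0.00 0.00 0.00 0.05 y -0.4
0.00 0.00 0.00 0.00 0.00 0.00 0.08 y -0.3
0.00 0.20 0.20 0.26 0.30 0.27 0.08 y -0.2
0.00 0.20 0.20 0.30 0.31 0.29 0.19 y -0.1
0.00 0.00 0.19 0.25 0.26 0.18 0.00 y -0.0
0.00 0.07 0.17 0.18 0.17 0.17 0.00 y 0.1
0.00 0.07 0.07 0.00 0.12 0.11 0.10 y 0.2
0.00 0.00 0.00 0.02 0.02 0.09 0.37 y 0.3
0.00 0.00 0.00 0.00 0.02 0.08 0.36 y 0.4
seat [0.4059 0.2039 0.065 ]
lip [0.3935 0.1917 0.065 ]
jaw [0.4184 0.2163 0.065 ]
jartop 129 [0.64333721 0.21377755 0.10022619] [0.73764484 0.2649909  0.11886118] ((688.95361328125, 245.195068359375), (103.36052703857422, 27.27381134033203), 22.454853057861328)
t 0.1 tcp [ 0.2899 -0.581   0.2346] yaw_y -63.48 tilt 0.13 F [-0.3 -0.3 -0.2] w 0.0926 gf 0.0
 shift units [ 31.3  -41.44  -0.67]
 wz units 6.25
```

```bash
python3 -m jog '[[0,0,-1,0,0,0,1],[1,-1,-1,0,0,0,1],[1,-1,-1,0,0,0,1],[1,-1,-1,0,0,0,1],[1,-1,-1,0,0,0,1],[1,-1,-1,0,0,0,1],[1,-1,0,0,0,0,1],[1,-1,0,0,0,0,1],[1,-1,0,0,0,0,1],[1,-1,0,0,0,0,1]]'
python3 -m jog '[[1,-1,0,0,0,0,1],[1,-1,0,0,0,0,1],[1,-1,0,0,0,0,1],[1,-1,0,0,0,0,1],[1,-1,0,0,0,0,1],[1,-1,0,0,0,0,1],[1,-1,0,0,0,0,1],[1,-1,0,0,0,0,1],[1,-1,0,0,0,0,1]]'
python3 -c "
from h import *
plan((.478,.443,.2),54)"
```

```text
t: 1.35
ee_pos: [0.3708, -0.339, 0.3552]
ee_rot: [[0.895, 0.447, -0.001], [0.447, -0.895, 0.001], [-0.0, -0.001, -1.0]]
force: [0.6, -0.2, 1.0]
grip_width: 0.0933
finger_force: 0.0
t: 2.48
ee_pos: [0.4514, -0.0978, 0.3553]
ee_rot: [[0.895, 0.446, -0.001], [0.446, -0.895, 0.0], [-0.001, -0.001, -1.0]]
force: [0.1, -0.6, 0.1]
grip_width: 0.0928
finger_force: 0.0
t 2.475 tcp [ 0.4514 -0.0978  0.3553] yaw_y -63.49 tilt 0.06 F [ 0.1 -0.6  0.1] w 0.0928 gf 0.0
 shift units [ 13.27 -23.6    7.77]
 wz units 6.25
```

```bash
python3 -m jog '[[0.55,-0.98,0,0,0,0,1],[0.55,-0.98,0,0,0,0,1],[0.55,-0.98,0,0,0,0,1],[0.55,-0.98,0,0,0,0,1],[0.55,-0.98,0,0,0,0,1],[0.55,-0.98,0,0,0,0,1],[0.55,-0.98,0,0,0,0,1],[0.55,-0.98,0,0,0,0,1],[0.55,-0.98,0,0,0,0,1],[0.55,-0.98,0,0,0,0,1]]' >/dev/null
python3 -m jog '[[0.55,-0.98,0,0,0,0,1],[0.55,-0.98,0,0,0,0,1],[0,0,0,0,0,0,1]]' >/dev/null
python3 -c "
from h import *
snap('wrist','w1'); plan((.478,.443,.2),54)"
python3 -m jog '[[0.55,-0.98,0,0,0,0,1],[0.55,-0.98,0,0,0,0,1],[0.55,-0.98,0.5,0,0,0,1],[0.55,-0.98,0.5,0,0,0,1],[0.55,-0.98,0.5,0,0,0,1],[0.55,-0.98,0.5,0,0,0,1],[0.55,-0.98,0.5,0,0,0,1],[0.55,-0.98,0.5,0,0,0,1],[0.55,-0.98,0.5,0,0,0,1],[0.55,-0.98,0.5,0,0,0,1]]' >/dev/null
python3 -m jog '[[0.55,-0.98,0.5,0,0,1,1],[0.55,-0.98,0.5,0,0,1,1],[0,0,0.5,0,0,1,1],[0,0,0.5,0,0,1,1],[0,0,0,0,0,1,1],[0,0,0,0,0,1,1],[0,0,0,0,0,0.25,1],[0,0,0,0,0,0,1]]' >/dev/null
python3 -c "
from h import *
snap('wrist','w2'); plan((.478,.443,.1),54)
a=load('w1')[0];b=load('w2')[0]
cv2.imwrite('pics/w12.png',np.vstack([a,b])[...,::-1][:, :]); o=cv2.resize(np.hstack([a,b]),(800,300)); cv2.imwrite('pics/w12.png',np.clip(o[...,::-1]*1.4,0,255).astype(np.uint8))"
```

```text
t 4.15 tcp [0.4643 0.1705 0.3552] yaw_y -63.41 tilt 0.07 F [-0.5 -0.7  0.5] w 0.0933 gf 0.0
 shift units [  6.72 -11.88   7.75]
 wz units 6.26
t 6.45 tcp [0.4807 0.44   0.234 ] yaw_y -124.46 tilt 0.25 F [-0.5 -0.5  0.6] w 0.0927 gf 0.0
 shift units [-0.19 -0.07  6.7 ]
 wz units 0.15
```

View pics/w12.png

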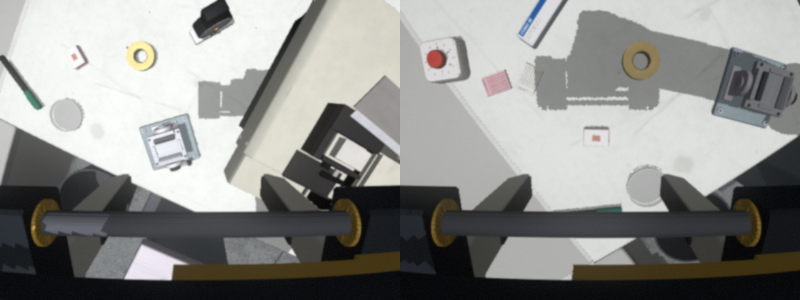

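Left half: the clamp is at about (238,200) in full-size pixels, with the gauge and jar above it. Right half: the block is at about (274,190), aligned with the fingers. Now I'll measure block and clamp from these two views.

```bash
python3 - <<'E'
from h import *
im,d,c=load("w2");X=cloud("w",d,c)
m=np.zeros(d.shape,bool);m[165:220,240:310]=1
print("desk z",np.median(X[165:175,200:230,2]))
q=m&(X[...,2]>.010)&(X[...,2]<.03)&(d>0);print("depth block",cv2.minAreaRect((X[q][:,:2]*1000).astype(np.float32)),np.median(X[q][:,2]))
g=im.min(-1); mk=(m&(g>np.percentile(g[m],50)+8)).astype(np.uint8)
mk=(m&(im[...,2]>225)).astype(np.uint8)
print(np.percentile(g[m],[10,50,70,80,90,97]))
im,d,c=load("w1");X=cloud("w",d,c)
cv2.imwrite("pics/c2.png",np.hstack([cv2.resize(im[150:250,185:295],(660,600),interpolation=cv2.INTER_CUBIC)])[...,::-1])
m=np.zeros(d.shape,bool);m[150:245,185:290]=1
for a,b in((.003,.02),(.045,.08),(.058,.08)):
    q=m&(X[...,2]>a)&(X[...,2]<b)&(d>0);print(a,q.sum(),cv2.minAreaRect((X[q][:,:2]*1000).astype(np.float32)))
E
```

```text
desk z -0.0006055949023724694
depth block ((475.1462707519531, 441.5361328125), (37.1655387878418, 26.946094512939453), 55.566951751708984) 0.013814563466007762
[144. 157. 158. 160. 161. 161.]
0.003 2060 ((409.0691223144531, 196.90841674804688), (96.38267517089844, 120.64217376708984), 42.72598648071289)
0.045 2503 ((401.3478088378906, 200.10494995117188), (90.0840835571289, 64.52963256835938), 42.75174331665039)
0.058 634 ((404.42919921875, 203.6134033203125), (72.98876953125, 44.480533599853516), 44.34208679199219)
```

View pics/c2.png

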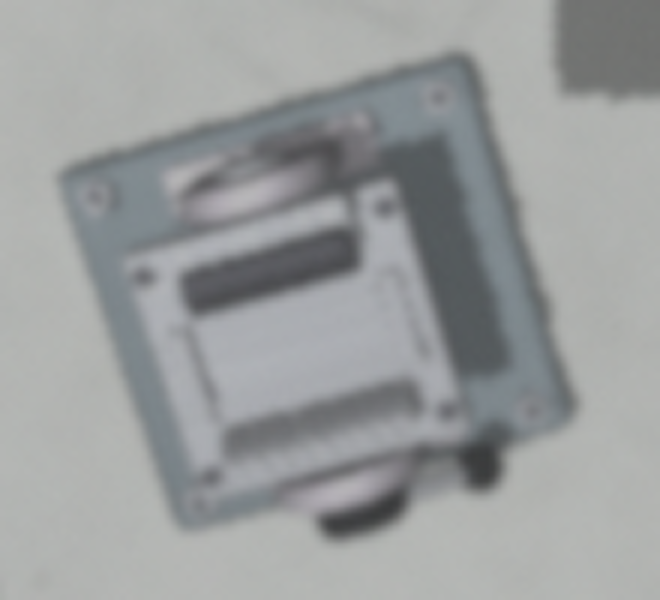

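Crop: lip and jaw strips at (322,415) and (270,272), end stops at (200,370) and (408,315), so the seat middle is near (300,343).

```bash
python3 - <<'E'
from h import *
im,d,c=load("w1")
for n,u,v,z in (("stopA",200,370,.056),("stopB",408,315,.056),("up",270,272,.065),("lo",322,415,.065)):
    print(n,onplane("w",185+u/6,150+v/6,z,c).round(4))
plan((.4755,.442,.022),55)
E
```

```text
stopA [0.3896 0.2188 0.056 ]
stopB [0.4217 0.1829 0.056 ]
up [0.4189 0.2141 0.065 ]
lo [0.3951 0.1904 0.065 ]
t 6.45 tcp [0.4807 0.44   0.234 ] yaw_y -124.46 tilt 0.25 F [-0.5 -0.5  0.6] w 0.0927 gf 0.0
 shift units [-0.26  0.02 10.6 ]
 wz units 0.05
```

```bash
python3 -m jog '[[-0.24,0,1,0,0,0,1],[0,0,1,0,0,0,1],[0,0,1,0,0,0,1],[0,0,1,0,0,0,1],[0,0,1,0,0,0,1],[0,0,1,0,0,0,1],[0,0,1,0,0,0,1],[0,0,1,0,0,0,1],[0,0,1,0,0,0,1],[0,0,1,0,0,0,1]]' >/dev/null
python3 -m jog '[[0,0,0.6,0,0,0,1],[0,0,0,0,0,0,1],[0,0,0,0,0,0,-1],[0,0,0,0,0,0,-1],[0,0,0,0,0,0,-1],[0,0,0,0,0,0,-1],[0,0,0,0,0,0,-1],[0,0,0,0,0,0,-1]]' 15
python3 -c "
from h import *
plan((.406,.202,.15),132.5)"
```

```text
t: 8.7
ee_pos: [0.4766, 0.4412, 0.0225]
ee_rot: [[0.823, -0.568, -0.003], [-0.568, -0.823, -0.003], [-0.001, 0.004, -1.0]]
force: [-1.3, -0.8, 1.8]
grip_width: 0.0379
finger_force: 15.0
t 8.7 tcp [0.4766 0.4412 0.0225] yaw_y -124.59 tilt 0.23 F [-1.3 -0.8  1.8] w 0.0379 gf 15.023936263751239
 shift units [ 3.88 11.88 -6.33]
 wz units -7.71
```

```bash
python3 -m jog '[[0,0,-0.5,0,0,0,-1],[0,0,-1,0,0,-1,-1],[0,0,-1,0,0,-1,-1],[0,0,-1,0,0,-1,-1],[0,0,-1,0,0,-1,-1],[0,0,-1,0,0,-1,-1],[0,0,-1,0,0,-1,-1],[0,0,-1,0,0,-1,-1],[0,0,0,0,0,-0.7,-1],[0,0,0,0,0,0,-1]]' >/dev/null
python3 -c "
from h import *
plan((.406,.202,.15),132.5);snap('wrist','w3')
im,d,c=load('w3');X=cloud('w',d,c)
print(proj('w',(.406,.202,.054),c),proj('w',arm.sense()['ee_pos'],c))"
```

```text
t 9.95 tcp [0.4774 0.4413 0.1731] yaw_y -47.7 tilt 0.18 F [-0.8  0.2 -0.3] w 0.0376 gf 28.48819321312476
 shift units [-10.69   6.45   1.19]
 wz units -0.02
(np.float64(403.73140902198), np.float64(419.102331205233)) (np.float64(275.56678299315024), np.float64(273.955218190772))
```

```bash
python3 -m jog '[[-1,0.6,0,0,0,0,-1],[-1,0.6,0,0,0,0,-1],[-1,0.6,0,0,0,0,-1],[-1,0.6,0,0,0,0,-1],[-1,0.6,0,0,0,0,-1],[-1,0.6,0,0,0,0,-1],[-1,0.6,0,0,0,0,-1],[-1,0.6,0,0,0,0,-1],[-1,0.6,0,0,0,0,-1],[-1,0.6,0,0,0,0,-1]]' >/dev/null
python3 -m jog '[[-0.7,0.45,1,0,0,0,-1],[0,0,0,0,0,0,-1]]'
python3 -c "
from h import *
plan((.406,.202,.078),132.5);a=snap('wrist','w4')[0];b=snap('top','t4')[0]
cv2.imwrite('pics/w4b.png',np.hstack([cv2.resize(a[120:420,80:480],(480,360)),cv2.resize(b[257:347,300:380],(320,360))])[...,::-1])"
```

```text
t: 11.5
ee_pos: [0.405, 0.2002, 0.1524]
ee_rot: [[0.741, 0.672, -0.006], [0.672, -0.741, -0.005], [-0.008, -0.0, -1.0]]
force: [0.8, -1.1, -0.3]
grip_width: 0.0379
finger_force: 28.5
t 11.5 tcp [0.405  0.2002 0.1524] yaw_y -47.79 tilt 0.45 F [ 0.8 -1.1 -0.3] w 0.0379 gf 28.489115791744553
 shift units [ 0.13 -0.03  3.72]
 wz units -0.03
```

View pics/w4b.png

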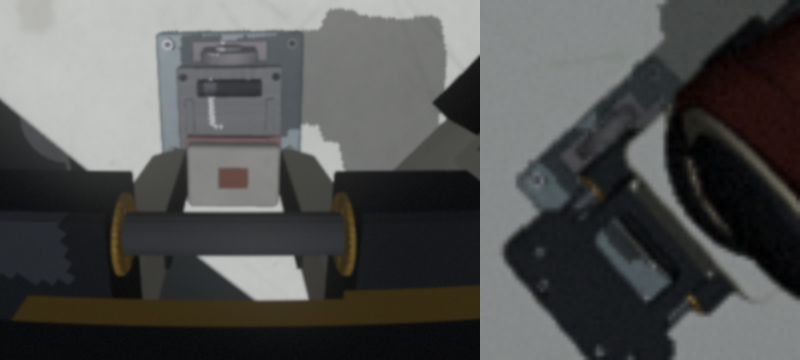

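Wrist view: the block is held square, with its face spanning (188–279, 147–207) in the crop. The jaw strip is at (198–261, 80–96), and the clamp is aligned with the tool.

```bash
python3 - <<'E'
from h import *
im,d,c=load("w4");X=cloud("w",d,c); s=arm.sense();R=np.array(s["ee_rot"]);e=np.array(s["ee_pos"])
L=lambda p:((np.array(p)-e)@R*1000).round(1)
def px(u,v):return 80+u/1.2,120+v/1.2
z=.1524-.017-.005+.014
# block: visible face points by depth
m=np.zeros(d.shape,bool);m[235:296,235:315]=1
q=m&(X[...,2]>z-.004)&(X[...,2]<z+.006)
print("block z",np.median(X[q][:,2]),q.sum(),"tool-frame mm range",np.percentile(L(X[q]),[1,99],axis=0))
for n,u,v,h in(("jaw mid",229.5,88,.065),("stops",232,115,.057),("jaw lower edge",229,96,.060)): print(n,L(onplane("w",*px(u,v),h,c)),onplane("w",*px(u,v),h,c).round(4))
# tissue spot
hsv=cv2.cvtColor(im,cv2.COLOR_RGB2HSV);r=m&(im[...,0]>im[...,2].astype(int)+40);v,u=np.nonzero(r);print("spot",u.mean(),v.mean(),L(onplane("w",u.mean(),v.mean(),z,c)))
# clamp profile along tool x at tool y~0
P=(X-e)@R
for x in range(14,60,2):
    k=(abs(P[...,0]*1000-x)<1)&(abs(P[...,1])<.012)&(X[...,2]<.09)
    if k.any():print(x,(np.median(X[k][:,2])*1000).round(1),end="; ")
E
```

```text
block z 0.1437646893950466 4000 tool-frame mm range [[-16.3   -18.6     6.399]
 [  9.7    18.8    12.5  ]]
jaw mid [17.8 -1.7 88.6] [0.4183 0.2159 0.065 ]
stops [-0.5 -0.3 96.6] [0.4057 0.2026 0.057 ]
jaw lower edge [11.9 -2.  93.6] [0.4137 0.2123 0.06  ]
spot nan nan [nan nan nan]
14 63.2; 16 64.1; 18 64.4; 20 64.2; 22 60.2; 24 61.4; 26 61.4; 28 60.7; 30 56.6; 32 55.6; 34 55.7; 36 53.5; 38 42.5; 40 14.7; 42 9.6; 44 9.0; 46 7.0; 48 -0.3; 50 -0.5; 52 -0.9; 54 -0.5; 56 -0.6; 58 -0.6; <stdin>:12: RuntimeWarning: Mean of empty slice.
  ret = ret.dtype.type(ret / rcount)
```

```bash
python3 - <<'E'
from h import *
a=np.radians(42.5);ex=np.array([np.cos(a),np.sin(a)]);ey=np.array([-ex[1],ex[0]])
for f in("w1","t0","w4"):
    im,d,c=load(f);X=cloud("w",d,c);q=X[...,:2]-np.array([.406,.202]);x=q@ex*1000;y=q@ey*1000
    print(f,"cam at",((c[2][:2,3]-[.406,.202])@ex).round(3),((c[2][:2,3]-[.406,.202])@ey).round(3))
    for k in range(-36,38,2):
        m=(abs(x-k)<1)&(abs(y)<12)&(d>0)&(X[...,2]<.09)
        if m.any():print(k,(np.median(X[m][:,2])*1000).round(1),int(im[m].mean()),end="; ")
    print()
    for k in range(-60,60,3):
        m=(abs(y-k)<1.5)&(abs(x)<8)&(d>0)&(X[...,2]<.09)
        if m.any():print(k,(np.median(X[m][:,2])*1000).round(1),int(im[m].mean()),end="; ")
    print()
E
```

```text
w1 cam at 0.087 -0.079
-36 56.0 159; -34 54.3 144; -32 52.0 125; -30 53.3 136; -28 53.1 160; -26 53.8 161; -24 63.8 164; -22 64.1 157; -20 63.6 137; -18 61.8 117; -16 58.2 114; -14 53.3 149; -12 53.3 168; -10 53.5 171; -8 53.5 171; -6 53.5 173; -4 53.1 175; -2 53.1 175; 0 53.4 173; 2 53.1 173; 4 53.4 174; 6 53.3 173; 8 53.2 172; 10 53.8 159; 12 58.9 127; 14 62.4 93; 16 63.7 80; 18 64.2 87; 20 64.4 92; 22 60.3 99; 24 61.2 142; 26 61.2 164; 28 61.1 160; 30 56.3 139; 32 55.8 147; 34 55.4 162; 36 55.6 157; 
-60 -0.7 175; -57 -0.3 175; -54 -0.4 172; -51 -0.3 136; -48 9.1 119; -45 8.8 134; -42 9.4 130; -39 9.7 103; -36 9.5 89; -33 9.9 89; -30 46.6 108; -27 53.0 133; -24 56.0 159; -21 55.9 169; -18 53.2 170; -15 53.2 172; -12 53.2 173; -9 53.2 173; -6 53.6 173; -3 53.1 173; 0 52.8 174; 3 53.4 174; 6 53.5 174; 9 53.3 174; 12 53.2 175; 15 53.5 175; 18 53.5 175; 21 53.7 170; 24 55.2 149; 27 56.2 170; 30 54.0 172; 33 53.6 158; 45 9.6 139; 48 9.2 132; 51 9.1 134; 54 8.4 142; 57 -0.7 164; 
t0 cam at 0.066 0.115
-36 54.7 97; -34 55.6 103; -32 56.4 96; -30 50.5 52; -28 52.9 79; -26 52.4 105; -24 53
[... 996 characters left out ...]
 4 53.5 108; 6 53.4 107; 8 53.4 107; 10 53.6 100; 12 59.6 74; 14 62.3 54; 16 64.0 56; 18 64.3 61; 20 64.3 63; 22 62.3 59; 24 61.3 97; 26 61.4 108; 28 61.1 101; 30 57.5 88; 32 55.7 107; 34 55.7 112; 36 55.8 115; 
-60 -0.3 115; -57 -0.6 115; -54 -0.8 115; -51 -0.8 101; -48 8.8 84; -45 9.4 86; -42 9.4 87; -39 9.6 87; -36 9.4 86; -30 53.2 96; -27 53.5 106; -24 56.3 105; -21 56.2 103; -18 53.4 106; -15 53.4 106; -12 53.5 106; -9 53.4 106; -6 53.3 106; -3 53.2 107; 0 53.5 107; 3 53.4 107; 6 53.5 107; 9 53.3 112; 12 53.3 150; 15 53.3 137; 18 53.3 108; 21 53.5 108; 24 54.3 104; 27 56.2 107; 30 53.6 107; 33 53.2 108; 39 9.8 119; 42 9.5 135; 45 9.3 139; 48 9.3 140; 51 9.3 137; 54 7.9 138; 57 -0.6 181;
```

Taking lip, jaw and stop edges from the depth profiles, the seat is at about (0.404, 0.2025), and the block sits about 3 mm behind the TCP along tool x. I'll correct for that and descend.

```bash
python3 -m jog '[[0.18,-0.12,0.5,0,0,0,-1],[0,0,0.9,0,0,0,-1],[0,0,0.9,0,0,0,-1],[0,0,0.8,0,0,0,-1],[0,0,0.2,0,0,0,-1],[0,0,0,0,0,0,-1]]'
python3 -m jog '[[0,0,0.15,0,0,0,-1],[0,0,0,0,0,0,-1]]'
python3 -m jog '[[0,0,0.1,0,0,0,-1],[0,0,0,0,0,0,-1]]' | head -4
```

```text
t: 12.35
ee_pos: [0.407, 0.2071, 0.0874]
ee_rot: [[0.738, 0.675, -0.003], [0.675, -0.738, -0.002], [-0.003, -0.0, -1.0]]
force: [-0.1, 0.0, -0.7]
grip_width: 0.0377
finger_force: 28.5
t: 12.6
ee_pos: [0.4071, 0.207, 0.085]
ee_rot: [[0.738, 0.675, -0.002], [0.675, -0.738, -0.001], [-0.002, -0.0, -1.0]]
force: [-1.2, -0.9, 4.1]
grip_width: 0.0384
finger_force: 15.0
t: 12.85
ee_pos: [0.4069, 0.2076, 0.0831]
ee_rot: [[0.738, 0.675, -0.002], [0.675, -0.738, -0.001], [-0.002, -0.001, -1.0]]
force: [-2.8, 1.3, 7.9]
```

```bash
python3 -m jog '[[0,0,-0.2,0,0,0,-1],[-0.1,0.07,0,0,0,0,-1],[0,0,0,0,0,0,-1],[0,0,0.25,0,0,0,-1],[0,0,0,0,0,0,-1]]' | head -4
python3 -m jog '[[0,0,0.1,0,0,0,-1],[0,0,0,0,0,0,-1]]' | head -4
```

```text
t: 13.48
ee_pos: [0.4057, 0.203, 0.0806]
ee_rot: [[0.738, 0.674, -0.005], [0.674, -0.738, -0.004], [-0.006, -0.0, -1.0]]
force: [-0.8, -0.5, -0.5]
t: 13.72
ee_pos: [0.406, 0.2034, 0.079]
ee_rot: [[0.738, 0.674, -0.004], [0.674, -0.738, -0.003], [-0.005, -0.0, -1.0]]
force: [-1.3, -0.8, 0.1]
```

```bash
python3 -m jog '[[0,0,0.1,0,0,0,-1],[0,0,0,0,0,0,-1]]' | head -6
python3 -m jog '[[0,0,0,0,0,0,1],[0,0,0,0,0,0,1],[0,0,0,0,0,0,1],[0,0,0,0,0,0,1],[0,0,-1,0,0,0,1],[0,0,-1,0,0,0,1],[0,0,-1,0,0,0,-1],[0,0,0,0,0,0,-1]]' | head -6
python3 -c "
from h import *
snap('wrist','w5');plan((.405,.203,.1))
im,d,c=load('w5')
cv2.imwrite('pics/w5b.png',cv2.resize(im[180:330,170:370],(800,600),interpolation=cv2.INTER_CUBIC)[...,::-1])
X=cloud('w',d,c);a=np.radians(42.5);ex=np.array([np.cos(a),np.sin(a)]);ey=np.array([-ex[1],ex[0]]);q=X[...,:2]-np.array([.406,.202]);x=q@ex*1000;y=q@ey*1000
for k in range(-24,26,4): print(k,[int(np.median(X[(abs(x-k)<2)&(abs(y-j)<3)&(X[...,2]<.085)][:,2])*10000) if ((abs(x-k)<2)&(abs(y-j)<3)&(X[...,2]<.085)).any() else 0 for j in range(-24,30,6)])
"
```

```text
t: 13.98
ee_pos: [0.4061, 0.2035, 0.0772]
ee_rot: [[0.738, 0.675, -0.003], [0.675, -0.738, -0.003], [-0.004, -0.0, -1.0]]
force: [-0.6, -0.3, 1.2]
grip_width: 0.0384
finger_force: 15.2
t: 14.98
ee_pos: [0.4074, 0.2043, 0.1383]
ee_rot: [[0.738, 0.674, 0.0], [0.674, -0.738, -0.001], [-0.0, 0.001, -1.0]]
force: [-0.0, -0.1, -0.9]
grip_width: 0.0771
finger_force: 0.0
t 15.025 tcp [0.4067 0.2039 0.1374] yaw_y -47.6 tilt 0.15 F [-0.7 -0.1 -1.1] w 0.0735 gf 0.0
 shift units [-0.09 -0.03  1.87]
-24 [539, 633, 642, 639, 639, 639, 640, 637, 532]
-20 [540, 638, 641, 638, 637, 636, 636, 636, 625]
-16 [538, 602, 677, 676, 678, 676, 678, 666, 560]
-12 [545, 682, 686, 684, 684, 686, 683, 682, 533]
-8 [562, 689, 693, 691, 692, 690, 691, 689, 539]
-4 [560, 688, 699, 702, 701, 701, 699, 697, 545]
0 [563, 700, 708, 707, 708, 706, 704, 702, 542]
4 [562, 706, 715, 713, 713, 710, 711, 710, 550]
8 [560, 707, 719, 719, 718, 718, 716, 714, 539]
12 [538, 604, 642, 646, 642, 640, 638, 634, 530]
16 [538, 538, 637, 637, 636, 635, 632, 633, 531]
20 [538, 540, 645, 643, 641, 639, 640, 642, 531]
24 [533, 544, 617, 618, 617, 613, 613, 612, 525]
```

View pics/w5b.png

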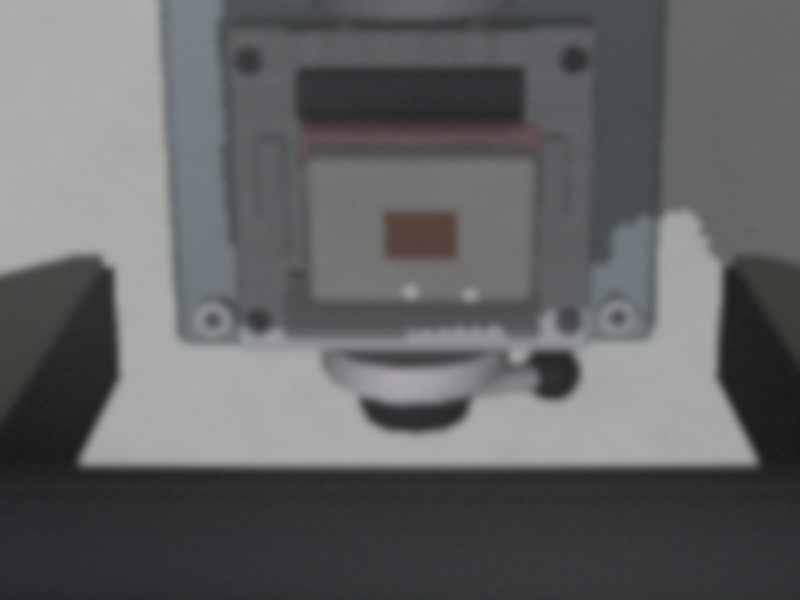

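Block seen crooked, centred at about (420,225) in the crop. Its jaw side stands about 4 mm high while the lip side is down. I'll press on the middle with closed fingers.

```bash
python3 -m jog '[[-0.14,0.0,0,0,0,0,-1],[0,0,0.8,0,0,0,-1],[0,0,0.8,0,0,0,-1],[0,0,0.5,0,0,0,-1],[0,0,0,0,0,0,-1],[0,0,0,0,0,0,-1]]'
python3 -m jog '[[0,0,0.15,0,0,0,-1],[0,0,0.15,0,0,0,-1],[0,0,0,0,0,0,-1]]' | head -4
python3 -m jog '[[0,0,0.1,0,0,0,-1],[0,0,0.1,0,0,0,-1],[0,0,0,0,0,0,-1]]' | head -4
```

```text
t: 15.78
ee_pos: [0.4044, 0.2019, 0.0954]
ee_rot: [[0.738, 0.675, -0.003], [0.674, -0.738, -0.002], [-0.004, 0.0, -1.0]]
force: [0.1, 0.3, -0.4]
grip_width: 0.0135
finger_force: 0.0
t: 16.15
ee_pos: [0.4047, 0.202, 0.0894]
ee_rot: [[0.738, 0.674, -0.002], [0.674, -0.738, -0.002], [-0.003, 0.0, -1.0]]
force: [0.5, 0.5, 1.4]
t: 16.52
ee_pos: [0.406, 0.2029, 0.0858]
ee_rot: [[0.738, 0.675, 0.001], [0.675, -0.738, -0.0], [0.0, 0.001, -1.0]]
force: [2.7, 1.4, 4.5]
```

```bash
python3 -m jog '[[0,0,0.1,0,0,0,-1],[0,0,0.1,0,0,0,-1],[0,0,0,0,0,0,-1]]' | head -4
python3 -m jog '[[0,0,0.1,0,0,0,-1],[0,0,0.0,0,0,0,-1],[0,0,0,0,0,0,-1]]' | head -4
```

```text
t: 16.9
ee_pos: [0.4065, 0.2025, 0.0855]
ee_rot: [[0.739, 0.674, 0.004], [0.674, -0.739, -0.001], [0.002, 0.003, -1.0]]
force: [-3.9, -2.7, 39.8]
t: 17.27
ee_pos: [0.4069, 0.2021, 0.0853]
ee_rot: [[0.739, 0.674, 0.005], [0.674, -0.739, -0.002], [0.003, 0.005, -1.0]]
force: [-5.9, -5.5, 56.5]
```

It went stiff at face height 0.068, so the block is seated. That last push was harder than I intended, so I'm backing off to check.

```bash
python3 -m jog '[[0,0,-0.5,0,0,0,-1],[0,0,-1,0,0,0,-1],[0,0,-1,0,0,0,0],[0,0,-0.5,0,0,0,0.3],[0,0,0,0,0,0,0.3],[0,0,0,0,0,0,0.3]]' | head -4
python3 -c "
from h import *
snap('wrist','w6');plan()
im,d,c=load('w6')
X=cloud('w',d,c);a=np.radians(42.5);ex=np.array([np.cos(a),np.sin(a)]);ey=np.array([-ex[1],ex[0]]);q=X[...,:2]-np.array([.406,.202]);x=q@ex*1000;y=q@ey*1000
for k in range(-24,26,4): print(k,[int(np.median(X[(abs(x-k)<2)&(abs(y-j)<3)&(X[...,2]<.085)][:,2])*10000) if ((abs(x-k)<2)&(abs(y-j)<3)&(X[...,2]<.085)).any() else 0 for j in range(-24,30,6)])
m=(X[...,2]>.0665)&(X[...,2]<.075)&(abs(x)<25)&(abs(y)<30);print(np.percentile(x[m],[1,99]),np.percentile(y[m],[1,99]))
m&=(abs(x)<12)&(abs(y-1)<14);A=np.c_[x[m],y[m],np.ones(m.sum())];k=np.linalg.lstsq(A,X[m][:,2]*1000,rcond=None)[0];print('slopes deg',np.degrees(k[:2]),k[2])
for z in (load('w1'),):
  pass
im,d,c=load('t0');X=cloud('t',d,c)
g=np.zeros(d.shape,bool);g[165:222,305:350]=1;g&=(X[...,2]>.112)&(X[...,2]<.122);print('necktop top',cv2.minAreaRect((X[g][:,:2]*1000).astype(np.float32)),g.sum())
im,d,c=load('w1');X=cloud('w',d,c)
g=(X[...,2]>.112)&(X[...,2]<.122)&(abs(X[...,0]-.64)<.06)&(abs(X[...,1]-.23)<.06);print('necktop w1',g.sum(),cv2.minAreaRect((X[g][:,:2]*1000).astype(np.float32)))
plan((.636,.232,.2),146)
"
```

```text
t: 18.02
ee_pos: [0.4038, 0.2015, 0.1384]
ee_rot: [[0.738, 0.674, -0.005], [0.674, -0.738, -0.004], [-0.006, -0.0, -1.0]]
force: [0.2, 0.4, -0.2]
t 18.075 tcp [0.4038 0.2015 0.1384] yaw_y -47.59 tilt 0.35 F [ 0.   0.1 -0.2] w 0.0395 gf 0.0
-24 [530, 637, 639, 643, 642, 643, 643, 644, 549]
-20 [529, 635, 635, 636, 638, 636, 639, 637, 633]
-16 [528, 605, 610, 610, 609, 611, 619, 612, 547]
-12 [543, 674, 675, 678, 679, 678, 677, 677, 538]
-8 [557, 670, 677, 677, 676, 680, 679, 676, 558]
-4 [556, 672, 678, 677, 678, 679, 680, 675, 557]
0 [559, 670, 679, 679, 681, 681, 680, 675, 558]
4 [554, 670, 676, 676, 678, 681, 679, 677, 552]
8 [556, 672, 675, 676, 676, 678, 680, 678, 555]
12 [529, 584, 661, 656, 661, 656, 664, 621, 538]
16 [528, 533, 626, 622, 623, 626, 632, 628, 535]
20 [529, 577, 638, 638, 639, 643, 643, 641, 537]
24 [528, 604, 618, 622, 620, 623, 627, 620, 532]
[-13.41512375  12.20444385] [-18.14413515  18.44909848]
slopes deg [-0.34042912  0.81314553] 67.91081849992158
necktop top ((641.0302124023438, 231.76071166992188), (21.321109771728516, 39.299461364746094), 54.99441146850586) 183
necktop w1 774 ((638.5884399414062, 229.9627227783203), (22.80040168762207, 40.02421569824219), 54.30607604980469)
t 18.075 tcp [0.4038 0.2015 0.1384] yaw_y -47.59 tilt 0.35 F [ 0.   0.1 -0.2] w 0.0395 gf 0.0
 shift units [ 9.58  6.7  -3.14]
 wz units -1.36
```

The block is flat at 0.068 m. Next is the gauge, after checking clearance to the jar.

```bash
python3 -m jog '[[0,0,-1,0,0,0,0.5],[0.5,0.3,-1,0,0,0,0.5],[1,0.7,-1,0,0,0,0.5],[1,0.7,-1,0,0,0,0.5],[1,0.7,0,0,0,0,0.5],[1,0.7,0,0,0,0,0.5],[1,0.7,0,0,0,0,0.5],[1,0.7,0,0,0,0,0.5],[1,0.7,0,0,0,0,0.5],[1,0.7,0,0,0,0,0.5]]' | head -3
python3 -m jog '[[1,0.7,0,0,0,-0.6,0.5],[0,0,0,0,0,-0.6,0.5],[0,0,0,0,0,0,0.5]]' | head -3
python3 -c "
from h import *
plan((.639,.2305,.1),144.6);im,d,c=snap('wrist','w7')
X=cloud('w',d,c)
g=(X[...,2]>.112)&(X[...,2]<.122)&(abs(X[...,0]-.64)<.05)&(abs(X[...,1]-.23)<.05);print('necktop',g.sum(),cv2.minAreaRect((X[g][:,:2]*1000).astype(np.float32)))
cv2.imwrite('pics/w7b.png',im[...,::-1])
t=load('t0')
for u,v in((305,143),(329,137),(337,165),(312,173)): print(onplane('t',u,v,.104,t[2]).round(3))"
```

```text
t: 19.32
ee_pos: [0.61, 0.2295, 0.2172]
ee_rot: [[0.738, 0.675, -0.005], [0.675, -0.738, -0.004], [-0.006, -0.001, -1.0]]
t: 19.7
ee_pos: [0.6336, 0.2325, 0.2169]
ee_rot: [[0.583, 0.812, -0.005], [0.812, -0.583, -0.003], [-0.006, -0.003, -1.0]]
t 19.7 tcp [0.6336 0.2325 0.2169] yaw_y -35.66 tilt 0.37 F [ 0.3 -0.5 -0.4] w 0.0696 gf 0.0
 shift units [0.11 0.29 5.84]
 wz units -0.03
necktop 1404 ((639.5469970703125, 229.81549072265625), (21.860864639282227, 39.50547790527344), 55.25929641723633)
[0.732 0.291 0.104]
[0.747 0.24  0.104]
[0.683 0.223 0.104]
[0.664 0.275 0.104]
```

View pics/w7b.png

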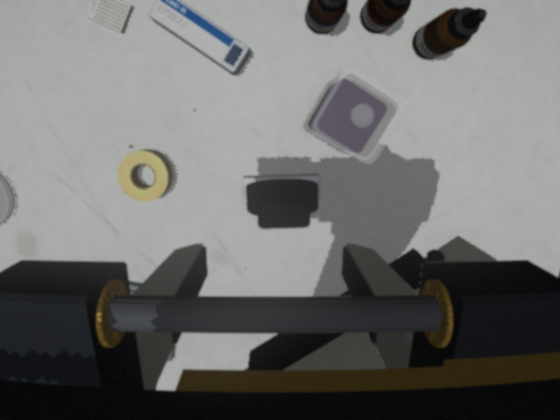

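Picture: the gauge neck is at (282,200), centred between the fingers, and the jar is at (352,115), about 10 mm clear of the right finger's path. I'll descend and grip.

```bash
python3 -m jog '[[0.1,0.31,1,0,0,-0.06,0.3],[0,0,1,0,0,0,0.3],[0,0,1,0,0,0,0.3],[0,0,1,0,0,0,0.3],[0,0,1,0,0,0,0.3],[0,0,0.8,0,0,0,0.3],[0,0,0,0,0,0,0.3]]'
python3 -m jog '[[0,0,0,0,0,0,-1],[0,0,0,0,0,0,-1],[0,0,0,0,0,0,-1],[0,0,0,0,0,0,-1],[0,0,0,0,0,0,-1]]' 40
```

```text
t: 20.62
ee_pos: [0.6387, 0.2298, 0.1002]
ee_rot: [[0.574, 0.819, -0.007], [0.819, -0.574, -0.004], [-0.007, -0.003, -1.0]]
force: [0.2, 0.1, 0.2]
grip_width: 0.0603
finger_force: 0.0
t: 21.25
ee_pos: [0.6404, 0.2307, 0.1035]
ee_rot: [[0.574, 0.819, -0.001], [0.819, -0.574, -0.002], [-0.002, 0.0, -1.0]]
force: [0.0, -1.2, 3.7]
grip_width: 0.0396
finger_force: 39.8
```

```bash
python3 -m jog '[[0,0,-0.6,0,0,0,-1],[0,0,-1,0,0,0,-1],[0,0,-1,0,0,0.6,-1],[0,0,-1,0,0,0.64,-1],[-0.5,-0.35,-1,0,0,0,-1],[-1,-0.7,-1,0,0,0,-1],[-1,-0.7,0,0,0,0,-1],[-1,-0.7,0,0,0,0,-1],[-1,-0.7,0,0,0,0,-1],[-1,-0.7,0,0,0,0,-1]]' | head -3
python3 -m jog '[[-1,-0.7,0,0,0,0,-1],[-1,-0.7,0,0,0,0,-1],[-1,-0.7,0,0,0,0,-1],[-0.7,-0.5,0,0,0,0,-1],[0,0,0,0,0,0,-1],[0,0,0,0,0,0,-1]]' 
python3 -c "
from h import *
plan((.4054,.2017,.178),132.5)"
```

```text
t: 22.5
ee_pos: [0.505, 0.2127, 0.2152]
ee_rot: [[0.734, 0.679, -0.004], [0.679, -0.734, -0.003], [-0.005, -0.0, -1.0]]
t: 23.25
ee_pos: [0.418, 0.2013, 0.2156]
ee_rot: [[0.736, 0.677, -0.001], [0.677, -0.736, -0.002], [-0.003, 0.001, -1.0]]
force: [1.5, 0.1, -2.9]
grip_width: 0.0398
finger_force: 39.8
t 23.25 tcp [0.418  0.2013 0.2156] yaw_y -47.35 tilt 0.15 F [ 1.5  0.1 -2.9] w 0.0398 gf 39.848111271858215
 shift units [-0.44 -0.44  1.88]
 wz units 0.01
```

Gauge held with its x along the clamp's x. Lower it to just above the wax.

```bash
python3 -m jog '[[-0.44,-0.44,0.5,0,0,0,-1],[0,0,0.5,0,0,0,-1],[0,0,0.6,0,0,0,-1],[0,0,0.2,0,0,0,-1],[0,0,0,0,0,0,-1],[0,0,0,0,0,0,-1]]'
python3 -c "
from h import *
plan((.4054,.2017,.172),132.5)
im,d,c=snap('scene','s8');X=cloud('s',d,c);a=np.radians(42.5);ex=np.array([np.cos(a),np.sin(a)]);ey=np.array([-ex[1],ex[0]]);q=X[...,:2]-np.array([.4054,.2017]);x=q@ex*1000;y=q@ey*1000
m=(abs(x)<40)&(abs(y)<60)&(X[...,2]>.07)&(X[...,2]<.092)&(im.min(-1)>70);print(m.sum(),np.percentile(x[m],[2,98]),np.percentile(y[m],[2,98]),np.percentile(X[m][:,2],[2,98]))
u,v=proj('s',(.4054,.2017,.1),c);u=int(u);v=int(v);print(u,v)
cv2.imwrite('pics/s8b.png',np.clip(cv2.resize(im[v-70:v+50,u-80:u+80],(800,600),interpolation=cv2.INTER_CUBIC)[...,::-1]*1.3,0,255).astype(np.uint8))"
```

```text
t: 24.0
ee_pos: [0.4053, 0.2018, 0.1795]
ee_rot: [[0.736, 0.677, -0.002], [0.677, -0.736, -0.002], [-0.003, 0.0, -1.0]]
force: [-0.6, 0.4, -1.8]
grip_width: 0.04
finger_force: 39.8
t 24.0 tcp [0.4053 0.2018 0.1795] yaw_y -47.4 tilt 0.18 F [-0.6  0.4 -1.8] w 0.04 gf 39.848066568374634
 shift units [0.   0.01 0.37]
 wz units 0.01
177 [-16.80675956  11.63616918] [-36.45599609  40.22386572] [0.07729857 0.08887851]
384 171
```

View pics/s8b.png

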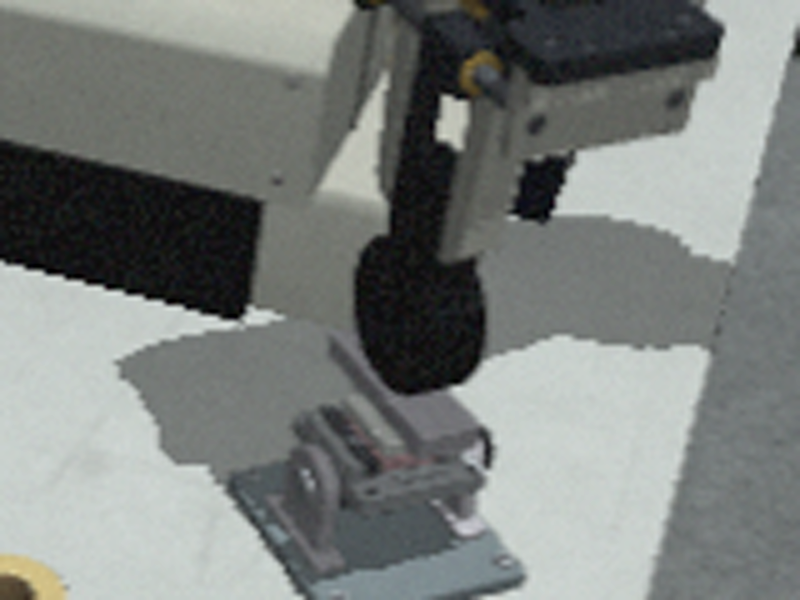

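Scene crop: the foot hovers about 8 mm over the block with a strip of wax visible on the jaw side, as expected when centred. Lower it to contact.

```bash
python3 -m jog '[[0.05,0,0.1,0,0,0,-1],[0,0,0.1,0,0,0,-1],[0,0,0.1,0,0,0,-1],[0,0,0,0,0,0,-1],[0,0,0,0,0,0,-1]]' | head -4
python3 -m jog '[[0,0,0.05,0,0,0,-1],[0,0,0.05,0,0,0,-1],[0,0,0,0,0,0,-1]]' | head -4
```

```text
t: 24.68
ee_pos: [0.4056, 0.2023, 0.1732]
ee_rot: [[0.736, 0.677, -0.003], [0.677, -0.736, -0.003], [-0.004, -0.0, -1.0]]
force: [0.6, 0.4, -0.6]
t: 25.05
ee_pos: [0.4055, 0.2027, 0.1718]
ee_rot: [[0.736, 0.677, -0.003], [0.677, -0.736, -0.002], [-0.003, -0.0, -1.0]]
force: [-2.4, 0.1, 4.6]
```

```bash
python3 -m jog '[[0,0,0.03,0,0,0,-1],[0,-0.115,0,-0.1,0,0,-1],[0,-0.115,0,-0.1,0,0,-1],[0,-0.115,0,-0.1,0,0,-1],[0,0,0,0,0,0,-1],[0,0,0,0,0,0,-1]]'
python3 -c "
from h import *
plan();s=arm.sense();print(s['wrist_torque'],np.degrees(np.arcsin(s['ee_rot'][2][1])), np.array(s['ee_rot']).T@s['force'])"
```

```text
t: 25.8
ee_pos: [0.4009, 0.2078, 0.1716]
ee_rot: [[0.736, 0.676, 0.034], [0.677, -0.735, -0.041], [-0.003, 0.053, -0.999]]
force: [-3.0, -0.5, 8.7]
grip_width: 0.04
finger_force: 39.8
t 25.8 tcp [0.4009 0.2078 0.1716] yaw_y -47.37 tilt 3.02 F [-3.  -0.5  8.7] w 0.04 gf 39.84938442707062
[-0.14168473  0.75314562 -0.02323733] 3.012875891877119 [-2.56587725 -1.21154576 -8.78099367]
```

```bash
python3 -m jog '[[0,-0.115,0,-0.1,0,0,-1],[0,-0.115,0,-0.1,0,0,-1],[0,-0.115,0,-0.1,0,0,-1],[0,-0.115,0,-0.1,0,0,-1],[0,0,0,0,0,0,-1]]' | head -6
python3 -m jog '[[0,-0.115,0,-0.1,0,0,-1],[0,-0.115,0,-0.1,0,0,-1],[0,-0.115,0,-0.1,0,0,-1],[0,0,0,0,0,0,-1],[0,0,0,0,0,0,-1]]' | head -6
python3 -c "
from h import *
plan();s=arm.sense();print(s['wrist_torque'],np.degrees(np.arcsin(s['ee_rot'][2][1])), np.array(s['ee_rot']).T@s['force'])"
```

```text
t: 26.42
ee_pos: [0.3946, 0.2146, 0.1709]
ee_rot: [[0.735, 0.673, 0.081], [0.678, -0.73, -0.092], [-0.003, 0.123, -0.992]]
force: [-2.5, -1.2, 8.7]
grip_width: 0.04
finger_force: 39.8
t: 27.05
ee_pos: [0.3901, 0.2196, 0.1699]
ee_rot: [[0.736, 0.667, 0.116], [0.677, -0.724, -0.13], [-0.003, 0.174, -0.985]]
force: [-2.4, 0.6, 8.4]
grip_width: 0.0399
finger_force: 39.8
t 27.05 tcp [0.3901 0.2196 0.1699] yaw_y -47.35 tilt 10.01 F [-2.4  0.6  8.4] w 0.0399 gf 39.845287799835205
[-0.1767761   0.67340599 -0.14688849] 10.01176376315729 [-1.34021829 -0.57548774 -8.5773482 ]
```

```bash
python3 -m jog '[[0,-0.115,0.02,-0.1,0,0,-1],[0,-0.115,0,-0.1,0,0,-1],[0,0,0,0,0,0,-1],[0,0,0,0,0,0,-1],[0,0,0,0,0,0,-1],[0,0,0,0,0,0,-1],[0,0,0,0,0,0,-1],[0,0,0,0,0,0,-1],[0,0,0,0,0,0,-1],[0,0,0,0,0,0,-1]]' | head -6
python3 -c "
from h import *
s=arm.sense();print(np.degrees(np.arcsin(s['ee_rot'][2][1])), np.array(s['ee_rot']).T@s['force'])
a=np.radians(42.5);ex=np.array([np.cos(a),np.sin(a)]);ey=np.array([-ex[1],ex[0]])
im,d,c=snap('scene','s9')
for n,f in(('before','s8'),('now','s9')):
    im,d,c=load(f);X=cloud('s',d,c);q=X[...,:2]-np.array([.4054,.2017]);x=q@ex*1000;y=q@ey*1000;z=X[...,2]*1000
    for nm,m in(('foot jaw-side face',(abs(x-13)<5)&(abs(y)<36)&(z>60)&(z<95)&(im.min(-1)>60)),('housing back',(x>5)&(x<35)&(abs(y-10)<40)&(z>85)&(z<150)&(im.max(-1)<50)),('head edge',(x>22)&(x<30)&(abs(y)<26)&(z>45)&(z<70))):
        if m.sum()>30:
            A=np.c_[y[m],np.ones(m.sum())];b=z[m]
            k=np.linalg.lstsq(A,b,rcond=None)[0];print(n,nm,m.sum(),'slope deg',np.degrees(np.arctan(k[0])).round(2),'mean y,z',y[m].mean().round(1),z[m].mean().round(1))
u,v=proj('s',(.4054,.2017,.1),c);u=int(u);v=int(v)
cv2.imwrite('pics/s9b.png',np.clip(cv2.resize(im[v-70:v+50,u-80:u+80],(800,600),interpolation=cv2.INTER_CUBIC)[...,::-1]*1.3,0,255).astype(np.uint8))"
```

```text
t: 28.3
ee_pos: [0.3871, 0.223, 0.169]
ee_rot: [[0.736, 0.663, 0.139], [0.677, -0.719, -0.155], [-0.002, 0.208, -0.978]]
force: [-4.4, 0.4, 11.1]
grip_width: 0.04
finger_force: 39.8
12.014491015982799 [ -2.97433879  -0.90912919 -11.57366589]
before foot jaw-side face 118 slope deg -2.4 mean y,z -0.2 74.9
before housing back 422 slope deg 4.12 mean y,z 3.7 121.8
before head edge 110 slope deg -0.01 mean y,z 2.8 58.0
now foot jaw-side face 121 slope deg -9.19 mean y,z 2.2 73.7
now housing back 477 slope deg 5.33 mean y,z 20.5 117.8
now head edge 121 slope deg -6.58 mean y,z 3.2 58.1
```

View pics/s9b.png

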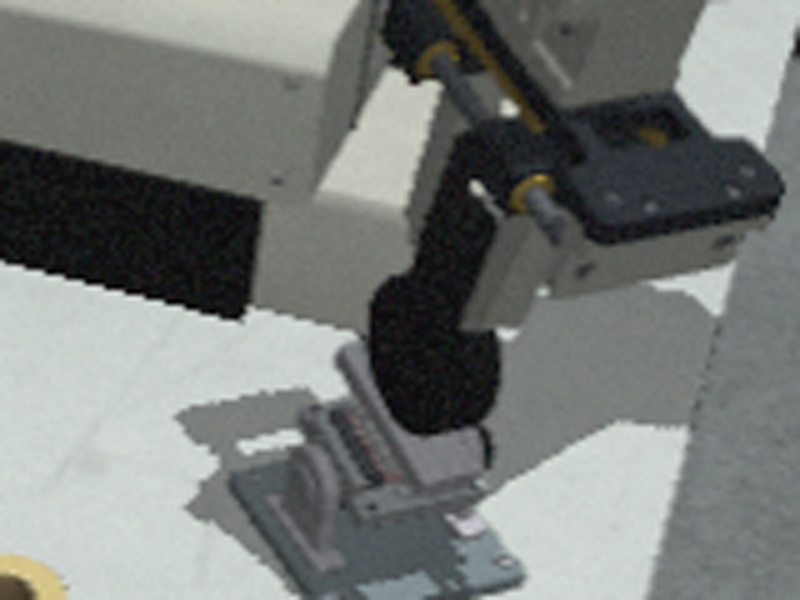

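Scene crop: foot, block and head are all tilted together, +y end (lower right) down, with no visible gap. The slope fits above are biased because the point boxes clip the parts, so I'll check with edge envelopes.

```bash
python3 - <<'E'
from h import *
a=np.radians(42.5);ex=np.array([np.cos(a),np.sin(a)]);ey=np.array([-ex[1],ex[0]])
for f in('s8','s9'):
    im,d,c=load(f);X=cloud('s',d,c);q=X[...,:2]-np.array([.4054,.2017]);x=q@ex*1000;y=q@ey*1000;z=X[...,2]*1000
    for nm,m,p in(('foot upper',(x>-20)&(x<16)&(abs(y)<45)&(z>64)&(z<98)&(im.min(-1)>55),95),('head rim upper',(x>20)&(x<34)&(abs(y)<40)&(z>40)&(z<75),90)):
        r=[(k,np.percentile(z[m&(abs(y-k)<3)],p),(m&(abs(y-k)<3)).sum()) for k in range(-39,45,6) if (m&(abs(y-k)<3)).sum()>4]
        print(f,nm,[(k,round(float(v),1),int(n)) for k,v,n in r])
        r=np.array(r);print('  slope',np.degrees(np.arctan(np.polyfit(r[:,0],r[:,1],1)[0])).round(2))
E
```

```text
s8 foot upper [(-39, 88.1, 8), (-33, 87.9, 14), (-27, 88.1, 9), (-21, 86.4, 7), (-15, 88.3, 20), (-9, 87.2, 13), (-3, 85.8, 16), (3, 87.2, 20), (9, 87.2, 14), (15, 88.3, 34), (21, 88.3, 38), (27, 88.6, 27), (33, 88.5, 30), (39, 88.2, 66)]
  slope 0.56
s8 head rim upper [(-27, 53.8, 7), (-21, 60.9, 8), (-15, 63.3, 15), (-9, 64.0, 17), (-3, 64.1, 11), (3, 63.9, 18), (9, 63.5, 16), (15, 61.5, 28), (21, 61.9, 29), (27, 54.1, 10), (33, 54.2, 16)]
  slope -3.05
s9 foot upper [(-27, 87.6, 15), (-21, 86.0, 15), (-15, 84.5, 13), (-9, 82.7, 16), (-3, 81.4, 14), (3, 80.4, 15), (9, 80.2, 13), (15, 77.4, 10), (21, 77.6, 13), (27, 76.2, 33), (33, 75.3, 36), (39, 75.0, 34)]
  slope -10.88
s9 head rim upper [(-21, 59.1, 11), (-15, 65.2, 9), (-9, 66.9, 19), (-3, 64.9, 15), (3, 63.7, 21), (9, 62.0, 19), (15, 60.4, 28), (21, 60.2, 24), (27, 56.5, 25), (33, 46.8, 14)]
  slope -12.59
```

The foot slope changed by about 11.4° and the head by about 12.6°. The tool reads 12.01° from where it gripped the upright gauge, and it is pressing steadily with about 11 N. Handing in.

```bash
python3 -m jog '[[0,0,0,0,0,0,-1],[0,0,0,0,0,0,-1],[0,0,0,0,0,0,-1],[0,0,0,0,0,0,-1]]' && python3 -c "
from station import arm
print(arm.job_done())"
```

```text
t: 28.85
ee_pos: [0.3871, 0.223, 0.169]
ee_rot: [[0.736, 0.663, 0.139], [0.677, -0.719, -0.155], [-0.002, 0.208, -0.978]]
force: [-4.0, -0.1, 11.5]
grip_width: 0.0395
finger_force: 39.8
the job is handed in; nothing more can be done
None
```

Handed in at 28.9 s: the block is flat in the clamp and the gauge is held foot-down on the wax at 12.0° of tool tilt, but the dial faced away from every camera, so the pointer was never read, and one press on the block reached about 56 N against the 5–20 N asked.

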